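# Set the bleed lever and start the chamber's closing screw

### The arm

A 6-joint arm with a two-finger parallel gripper is mounted at the origin on the work surface; the furniture and walls round the work are solid. World frame = base frame: x ahead of the robot, y to its left, z up, the work surface at z = 0. Lengths are in m, angles in rad, forces in N, time in s.
With the tool pointing down it reaches from about 0.225 to 0.875 m from the base axis. Payload 3.4 kg.
Tool frame: the origin (TCP) lies at the very end of the fingers, on their centre line; the grasp point (between the pads) lies 19 mm behind it; z points along the fingers, y is the direction in which the jaws open and shut (so a half turn about z gives the same grasp; the last joint's range is limited). The gripper opens to 85 mm and grips with 20 to 120 N. Pads are 22 mm wide; open, the fingers measure 114 mm over their backs; the gripper's body (76 mm by 85 mm) begins 54 mm behind the grasp point. The pads swing forward as they close: fully open they stand 13 mm farther back than shut.
Start: joints at [1.198, 0.276, 1.505, -0, 1.361, -0.121], TCP at [0.143, 0.557, 0.231] pointing down, gripper open.
Joint ranges: [-2.89, 2.89], [-0.75, 2.08], [0.22, 2.7], [-1.18, 4.32], [0.11, 2.71], [-2.7, 2.7]. Speed limits (rad/s): [2.57, 2.57, 3.14, 3.14, 3.14, 3.14].

### API

Orientations are given as a unit quaternion [w, x, y, z].
In Python, from rig import get_state, get_image, calibration, sign_off gives the robot as it stands. The module is installed in compiled form; this text tells all that it offers.
- The arm moves only by the tool drive_tool, never from a script. Its argument "targets" is one flat list of numbers, 7 for each row, row after row: the turn, a rotation vector about the tool's x, y, z in degrees, then the shift along the tool's x, y, z in mm, then the opening, from 0 (shut) to 1 (fully open). In form: [wx, wy, wz, tx, ty, tz, fingers, wx, wy, wz, tx, ty, tz, fingers, ...]. A call has 1 to 12 rows; each row shifts and turns the commanded pose from where the row before left it, along the tool's axes as they then stand; what a row does not reach is not made up. A row lasts 1/8 s, in which the tool goes at most 62.5 mm and 10.7 degrees, less where a joint would pass 70% of its speed; a pose out of reach is approached as far as the arm can. A call is refused whole if a number of a shift passes 62.5 or a number of a turn 10.7, either way. A call with a gripper value outside its range is refused whole. The fingers move at their own pace and stop on an object; "grip_force" is the grip in N (left out, the last holds). Time passes only in rows, so rows that do not move let the fingers close. It gives the time, the measured TCP pose, the force and the opening at its end, in the units of the state.
- get_state(): the state, without advancing time (a new reading comes with each control period).
- get_image(name): name is "side" or "top" or "wrist"; returns the picture (384x512x3 uint8, red, green, blue); there is no depth.
- calibration(name): a dict with "mtx" (3x3 intrinsics, pixels), "world_to_cam" (4x4, takes a point from world to camera coordinates); the wrist camera has in their place "hand_eye" (4x4, takes a point from camera to tool coordinates, whose origin is the TCP and whose axes are the flange's). Camera axes: x right, y down, z forward; pixel columns grow to the right and rows downward; lengths in m; the calibration is good to about 2 mm. A picture is of the moment at which its call begins: read the wrist's pose just before it. calibration takes no time and is no camera call.
- sign_off(): hands the job in, once; it reports no verdict.
The state is a dict: "clock": time; "qpos": joint angles; "qd": joint speeds; "effort": joint torques, N m; "position": TCP position; "ee_rot": TCP orientation; "contact_force": force on the tool from outside, world axes, zero at the start; "moment": the same for the moment, N m; "width": finger opening in m.
Only numpy, scipy, OpenCV 4.12 (cv2) and the standard library are available. Lean on these libraries where they do the work, as an engineer would, in place of code of your own. Each camera call takes 0.05 s, during which the arm holds its last target.

### The job

Get the sample chamber ready for closing: first swing the bleed-valve lever to the red mark halfway along its arc (45 degrees). Then start the steel closing screw without cross-threading it: turn it backward (anticlockwise seen from above) until it drops into its thread, then forward (clockwise) one full turn and no further, and finish while still gripping the screw's bar with the fingers - do not let go of it. Leave the cup, the dropper bottle and the timer standing nearby alone.

Things in the scene. Friction and masses are not known exactly. Their poses are not given: they have to be found in the camera images.
- chamber: Fixed sample chamber, place and yaw vary: grey housing on a dark base plate 150 x 245 mm, housing top 50 mm above the bench; origin at the centre of the underside, z up, x away from the robot (within 0.4 rad), y to its left. The screw's boss (52 mm across) stands on it at (0, +60) mm, the bleed valve with its white dial (120 mm across) at (0, -65) mm.
- bleed_lever (a joint): Angle of the bleed lever about a vertical axis (rad). 0 = lever along the chamber's -x (black mark), grows anticlockwise seen from above, towards the chamber's -y; 0.785 = on the red mark, 1.571 = second black mark. Starts between 0 and 0.35. It stays where it is left (about 0.06 N m of friction, 1 to 2 N at the knob).
- lever_knob (a point): Middle of the upright black plastic knob on the lever's end: 18 mm in diameter, 34 mm tall, from 71 to 105 mm above the bench (this point at 90 mm), 55 mm from the lever's axis. Can be pinched or pushed from above.
- lever_pivot (a point): Point on the lever's vertical axis, 62 mm above the bench, at (0, -65) mm of the chamber.
- red_mark (a point): Where the centre of the lever's knob belongs in plan: on the red line of the white dial, 55 mm from the lever's axis; at the dial's height, 52 mm above the bench.
- screw: Steel screw with a T-bar, standing upright in the boss, about 0.4 kg; it only turns and moves up and down. Origin on its vertical axis, 46 mm below the bar's centre, sinking with it; x along the bar, z up. Bar 60 mm long, 18 mm thick (grasped 18 mm wide), 24 mm tall; below it a neck 16 mm in diameter, 14 mm tall, then the 20 mm shank. Turning takes about 0.02 N m.
- screw_bar (a point): Centre of the screw's T-bar, on the screw's axis, mid height: about 118 mm above the bench at the start, about 106 mm when the screw is started by one turn.
- depth (a joint): How far the screw has sunk (m): 0.0004 to 0.0016 at the start, about 0.006 just after the drop, 0.012 after one turn forward from there. It drops freely if the fingers are open or straddle the bar loosely; a firm grip can hold it up. After the drop: turned back, it meets a stop after about 1.3 rad; turned forward, it sinks 6 mm a turn to a stop at 1.4 turns.
- blue_lid_cup: Loose bystander: sample cup with a blue lid, 58 mm across, 70 mm tall; origin at the centre of its underside. Leave alone.
- dropper_bottle: Loose bystander: small white dropper bottle with a yellow cap, 25 mm across, 74 mm tall; origin at the centre of its underside. Leave alone.
- timer: Loose bystander: cream lab timer with round keys, 66 x 64 x 19 mm, lying flat; origin at the centre of its underside. Leave alone.
- thread_mouth (a point): Centre of the brass insert's top face, on the screw's axis, 72 mm above the bench. Right-hand thread, pitch 6 mm. At the start the screw rests on top of the thread, 0.4 to 1.6 rad past its upper end (hidden, differs each time): turned back (anticlockwise) by that much it rises under 2 mm, then falls 6 mm by its own weight. Turned forward before that it jams within 1.4 rad.

How it is judged:
By the outcome, as a careful person would: the job done as asked, in the order asked, and still so for the second after the job is handed in, while the arm keeps its last pose, push and grip.
It also fails if it takes over 72 s, if anything falls off the work surface, if the arm or the gripper's body presses on something with over 40 N, if the wrist force passes 120 N, or if a joint passes its speed limit or range.

## Working session

There is one attempt and no reset: what is moved stays moved. The work goes in short steps, Python scripts to look and compute and a tool call to move; the robot and the scene stay as the last step left them, time stands still between calls to the robot, and variables do not carry over. Pictures are saved under pics/ and viewed, and the job is handed in when it is done.

Besides the shell and the picture viewer there is one more tool, called after "Request:" as name(argument=value, ...) on one line, values as JSON. drive_tool: Moves the arm, as the interface text tells. Its arguments: {"type":"object","properties":{"targets":{"type":"array"},"grip_force":{"type":"number"}},"required":["targets"]}

```bash
mkdir -p pics
python3 - <<'E'
from rig import *
import cv2
s=get_state(); print(s)
for n in ("top","side","wrist"):
    im=get_image(n); cv2.imwrite(f"pics/{n}0.png",im[:,:,::-1]); print(n,calibration(n))
E
```

```text
{'clock': 0.0, 'qpos': array([ 1.19799914e+00,  2.76612005e-01,  1.50616176e+00, -8.19346804e-06,
        1.36068711e+00, -1.21007440e-01]), 'qd': array([ 4.11454491e-04, -1.46498478e-03, -3.85362988e-04, -5.01149521e-05,
        2.12133606e-03, -2.29544667e-03]), 'effort': array([-1.22561323e-04, -4.16784024e+01, -2.45803982e+01,  2.84059452e-04,
        1.10103982e-02, -1.24687111e-05]), 'position': array([0.14306921, 0.55636185, 0.2304186 ]), 'ee_rot': array([-2.24413396e-04,  1.25561668e-01,  9.92085377e-01, -9.06761247e-04]), 'contact_force': array([ 0.20759739,  0.21054647, -0.46476435]), 'moment': array([ 0.06181027, -0.02880743, -0.00507115]), 'width': 0.0854399328647364}
top {'mtx': array([[487.49363633,   0.        , 266.00709499],
       [  0.        , 487.49363633, 193.55031819],
       [  0.        ,   0.        ,   1.        ]]), 'world_to_cam': array([[-0.01169959, -0.99991265,  0.00614959, -0.04900283],
       [-0.98263526,  0.01035807, -0.18525838,  0.4888433 ],
       [ 0.18517849, -0.00821025, -0.9826706 ,  1.31993078],
       [ 0.        ,  0.        ,  0.        
[... 270 characters left out ...]
[-0.35000695, -0.58858542, -0.72874024,  0.2190177 ],
       [ 0.38673479,  0.61776098, -0.68469524,  0.88761414],
       [ 0.        ,  0.        ,  0.        ,  1.        ]])}
wrist {'mtx': array([[266.92543559,   0.        , 258.19125931],
       [  0.        , 266.92543559, 189.18560185],
       [  0.        ,   0.        ,   1.        ]]), 'hand_eye': array([[ 4.77485537e-04, -9.64998306e-01, -2.62255680e-01,
         6.68768619e-02],
       [ 9.99999864e-01,  5.15618486e-04, -7.65874491e-05,
        -1.76022889e-03],
       [ 2.09130635e-04, -2.62255607e-01,  9.64998421e-01,
        -1.42740482e-01],
       [ 0.00000000e+00,  0.00000000e+00,  0.00000000e+00,
         1.00000000e+00]])}
```

View pics/top0.png

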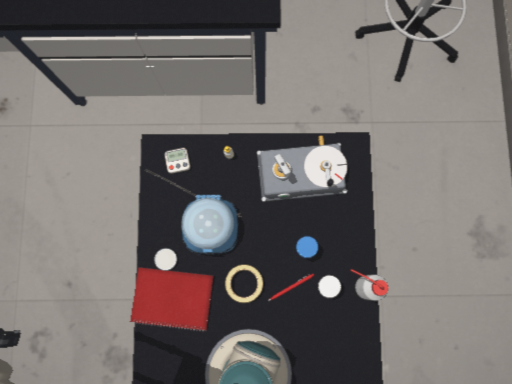

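View pics/side0.png

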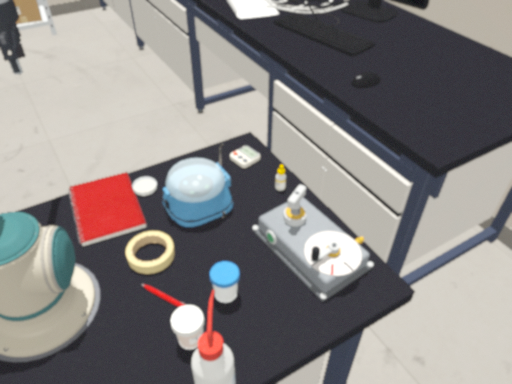

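```bash
cat > h.py <<'E'
import numpy as np, cv2
from rig import *
from scipy.spatial.transform import Rotation as R
def proj(n,p):
    c=calibration(n);q=c['world_to_cam']@np.r_[p,1];u=c['mtx']@q[:3];return u[:2]/u[2]
def ray(n,px,z,s=None):
    c=calibration(n)
    d=np.linalg.inv(c['mtx'])@np.r_[px,1.]
    if n=='wrist':
        q=s['ee_rot'];T=np.eye(4);T[:3,:3]=R.from_quat([q[1],q[2],q[3],q[0]]).as_matrix();T[:3,3]=s['position']
        M=T@c['hand_eye']
    else: M=np.linalg.inv(c['world_to_cam'])
    d=M[:3,:3]@d;o=M[:3,3];return o+d*(z-o[2])/d[2]
def crop(im,x0,y0,x1,y1,k,f):
    cv2.imwrite(f,cv2.resize(im[y0:y1,x0:x1,::-1],None,fx=k,fy=k,interpolation=cv2.INTER_CUBIC))
E
python3 - <<'E'
from h import *
im=cv2.imread('pics/top0.png')[:,:,::-1]
crop(im,250,130,360,210,7,'pics/top0c.png')
im=cv2.imread('pics/side0.png')[:,:,::-1]
crop(im,240,170,390,310,4,'pics/side0c.png')
print(proj('top',[.143,.557,.231]),proj('side',[.143,.557,.231]))
E
```

```text
[  0.92731082 329.6749559 ] [21.19146545 69.24944608]
```

View pics/top0c.png

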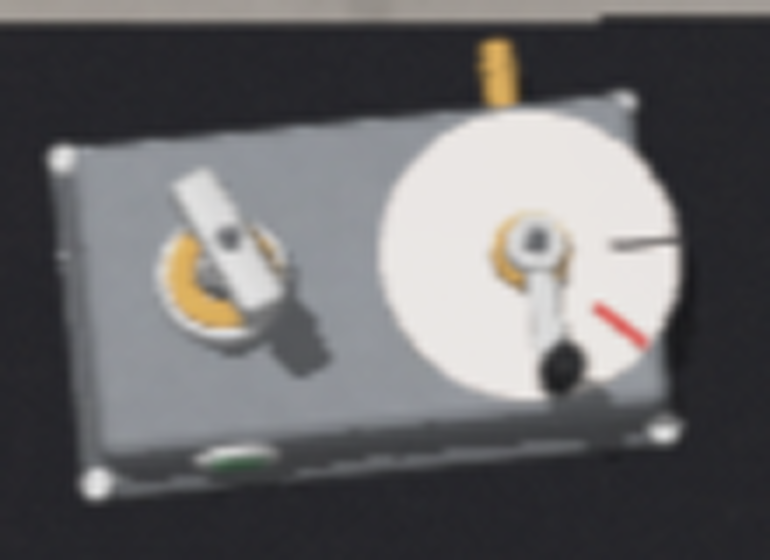

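View pics/side0c.png

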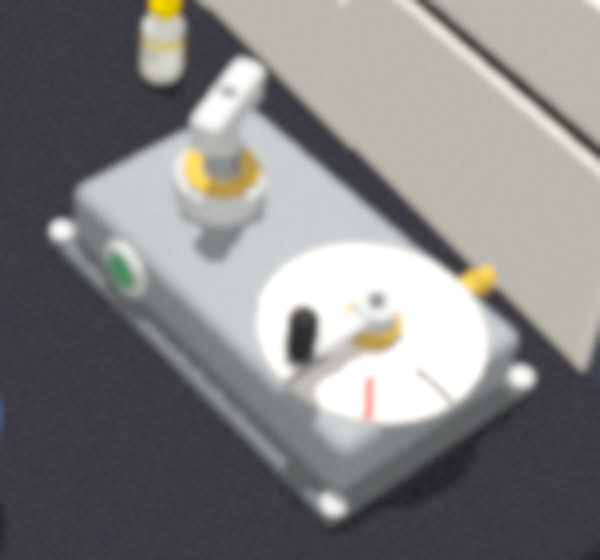

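View pics/wrist0.png

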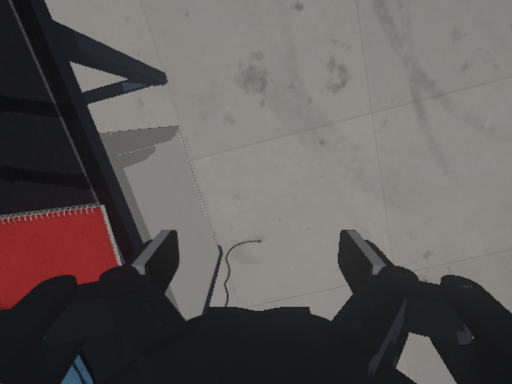

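Run:
```python
from h import *
t=lambda x,y,z: ray('top',[250+(x-3)/7,130+(y-3)/7],z)
d=t(531,255,.052);b=t(227,240,.130);print('dial',d,'bar',b, np.linalg.norm((d-b)[:2]))
c=[t(*p,.010) for p in[(62,158),(625,102),(665,430),(96,485)]];print(np.array(c));m=np.mean(c,0);print(m)
v=b-d;print('yaw',np.arctan2(-v[0],v[1]))
w=(c[0]-c[1])+(c[3]-c[2]);print(np.arctan2(-w[0],w[1])); w=c[0]-c[3]+c[1]-c[2];print(np.arctan2(w[1],w[0]))
s=lambda x,y,z: ray('side',[240+(x-2)/4,170+(y-2)/4],z)
print('side dial',s(372,332,.052),'bar',s(228,90,.130))
a=t(192,183,.130);e=t(264,298,.130);print('bar ends',a,e,np.degrees(np.arctan2((a-e)[1],(a-e)[0])))
k=t(563,365,.103);print('knob top',k,np.hypot(*(k-d)[:2]),np.degrees(np.arctan2((k-d)[1],(k-d)[0])))
r=t(620,325,.052);print('red',r,np.degrees(np.arctan2((r-d)[1],(r-d)[0])))
k=t(645,243,.052);print('black2',np.degrees(np.arctan2((k-d)[1],(k-d)[0])))
for n,p,z in [('blue top',(208,222),.1),('cup',(307,247),.07),('bottle',(228,152),.07),('timer',(177,160),.02)]:print(n,ray('top',p,z))
```

```text
dial [ 0.56441898 -0.22292921  0.052     ] bar [ 0.55223583 -0.09716506  0.13      ] 0.12635288329004332
[[ 0.61840694 -0.03402808  0.01      ]
 [ 0.64033181 -0.27028715  0.01      ]
 [ 0.5001122  -0.28125014  0.01      ]
 [ 0.47960201 -0.04674512  0.01      ]]
[ 0.55961324 -0.15807762  0.01      ]
yaw 0.0965717055865251
0.08989785919781816
0.08466432459234383
side dial [ 0.56208362 -0.22472484  0.052     ] bar [ 0.55165308 -0.09794151  0.13      ]
bar ends [ 0.57470991 -0.0842336   0.13      ] [ 0.52950563 -0.11076531  0.13      ] 30.409920286900434
knob top [ 0.50815485 -0.22691119  0.103     ] 0.05640486752528997 -175.95175659577575
red [ 0.53515673 -0.25769629  0.052     ] -130.08616933270395
black2 -84.4245023290849
blue top [0.40275865 0.10105104 0.1       ]
cup [ 0.33587472 -0.16306642  0.07      ]
bottle [0.60298994 0.05059504 0.07      ]
timer [0.5944979  0.20138651 0.02      ]
```

Request:
drive_tool(targets=[0, 0, 0, 0, 0, -40, 1, 0, 0, 0, 0, 0, -40, 1, 0, 0, 0, 0, 0, -20, 1, 0, 0, 0, -36, -44, 0, 1, 0, 0, 0, -36, -44, 0, 1, 0, 0, 0, -36, -44, 0, 1, 0, 0, 0, -36, -44, 0, 1, 0, 0, 0, -36, -44, 0, 1, 0, 0, 0, -36, -44, 0, 1, 0, 0, 0, -36, -44, 0, 1, 0, 0, 0, -36, -44, 0, 1, 0, 0, 0, -36, -44, 0, 1])

```text
clock: 1.65
position: [0.3587, 0.091, 0.3313]
ee_rot: [0.0, 0.126, 0.992, 0.0]
contact_force: [0.7, 0.2, 0.3]
width: 0.0853
```

Request:
drive_tool(targets=[0, 0, 10.6, -36, -44, 0, 0.6, 0, 0, 10.6, 0, 0, 0, 0.6, 0, 0, 10.6, 0, 0, 0, 0.6, 0, 0, 10.6, 0, 0, 0, 0.6, 0, 0, 10.6, 0, 0, 0, 0.6, 0, 0, 10.6, 0, 0, 0, 0.6, 0, 0, 10.6, 0, 0, 0, 0.6, 0, 0, 10.6, 0, 0, 0, 0.6, 0, 0, 10.6, 0, 0, 0, 0.6, 0, 0, 10.6, 0, 0, 0, 0.6, 0, 0, 10.6, 0, 0, 0, 0.6, 0, 0, 10.6, 0, 0, 0, 0.6])

```text
clock: 3.15
position: [0.382, 0.0411, 0.331]
ee_rot: [-0.0, 0.945, 0.326, -0.0]
contact_force: [0.6, -0.6, 0.3]
width: 0.0509
```

Request:
drive_tool(targets=[0, 0, 10.6, 0, 0, 0, 0.6, 0, 0, 10.6, 0, 0, 0, 0.6, 0, 0, 10.6, 0, 0, 0, 0.6, 0, 0, 1.2, 0, 0, 0, 0.6, 0, 0, 0, 21, 55, 0, 0.6, 0, 0, 0, 21, 55, 0, 0.6, 0, 0, 0, 21, 55, 0, 0.6, 0, 0, 0, 21, 55, 10, 0.6, 0, 0, 0, 21, 55, 20, 0.6, 0, 0, 0, 0, 0, 40, 0.6, 0, 0, 0, 0, 0, 40, 0.6, 0, 0, 0, 0, 0, 0, 0.6])

```text
clock: 4.65
position: [0.5105, -0.2219, 0.218]
ee_rot: [-0.002, 0.999, 0.048, -0.003]
contact_force: [0.2, 0.3, 0.3]
width: 0.0515
```

Run:
```python
from h import *
s=get_state();print(s['position'],s['ee_rot'],s['qpos'])
im=get_image('wrist');cv2.imwrite('pics/w1.png',im[:,:,::-1])
for p in ([.5296,-.265,.052],[.51,-.227,.105],[.5648,-.2227,.052]):
    c=calibration('wrist');q=s['ee_rot'];T=np.eye(4);T[:3,:3]=R.from_quat([q[1],q[2],q[3],q[0]]).as_matrix();T[:3,3]=s['position']
    v=c['mtx']@(np.linalg.inv(T@c['hand_eye'])@np.r_[p,1])[:3];print(p,v[:2]/v[2])
```

```text
[ 0.51046686 -0.2218679   0.21797973] [-0.00228349  0.99885457  0.04767337 -0.00340269] [-5.35061274e-01  2.60529159e-01  1.56046668e+00  7.00797510e-05
  1.32879233e+00  9.40334275e-01]
[0.5296, -0.265, 0.052] [296.04325947 160.38934845]
[0.51, -0.227, 0.105] [262.31991295 185.11563225]
[0.5648, -0.2227, 0.052] [262.89798435 125.8747095 ]
```

View pics/w1.png

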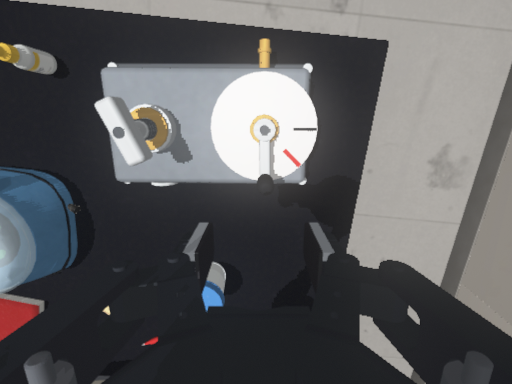

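Run:
```python
from h import *
im=cv2.imread('pics/w1.png')[:,:,::-1];crop(im,205,60,325,200,5,'pics/w1c.png');crop(im,90,60,190,200,5,'pics/w1d.png')
```

```text
(no output)
```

View pics/w1c.png

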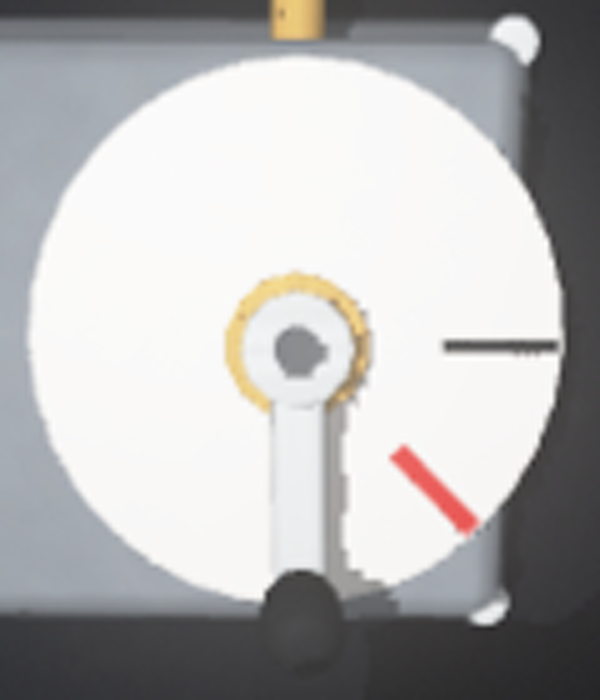

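View pics/w1d.png

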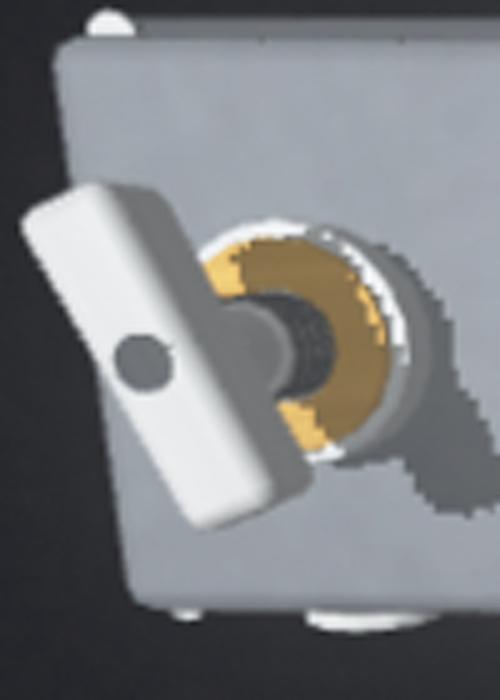

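Run:
```python
from h import *
s=get_state()
w=lambda x,y,z,x0,y0: ray('wrist',[x0+(x-2)/5,y0+(y-2)/5],z,s)
d=w(296,332,.052,205,60);print('dial',d)
k=w(300,635,.104,205,60);print('knob',k,np.hypot(*(k-d)[:2]),np.degrees(np.arctan2(*(k-d)[[1,0]])))
p=w(298,350,.071,205,60);print('pivot',p)
r1=w(400,455,.052,205,60);r2=w(470,525,.052,205,60);print('red',r1,r2,np.degrees(np.arctan2(*(r2-r1)[[1,0]])),np.degrees(np.arctan2(*((r2+r1)/2-d)[[1,0]])))
b1=w(445,346,.052,205,60);b2=w(555,346,.052,205,60);print('blk',np.degrees(np.arctan2(*(b2-b1)[[1,0]])))
sb=w(142,363,.130,90,60);print('screw bar top',sb)
a=w(22,225,.130,90,60);b=w(198,528,.130,90,60);print('edge az',np.degrees(np.arctan2(*(a-b)[[1,0]])))
a=w(100,183,.130,90,60);b=w(275,485,.130,90,60);print('edge az',np.degrees(np.arctan2(*(a-b)[[1,0]])))
print('boss',w(300,345,.072,90,60))
```

```text
dial [ 0.56702444 -0.22496816  0.052     ]
knob [ 0.50989406 -0.23060426  0.104     ] 0.057407716820017454 -174.36581070934668
pivot [ 0.56396571 -0.22535119  0.071     ]
red [ 0.54163904 -0.2518482   0.052     ] [ 0.52688073 -0.27027048  0.052     ] -128.69865015759046 -132.2340185311103
blk -84.50916716549119
screw bar top [ 0.55252387 -0.09950945  0.13      ]
edge az 29.554463097393153
edge az 30.445134511574146
boss [ 0.55336561 -0.10370694  0.072     ]
```

Request:
drive_tool(targets=[0, 0, 0, 0, 7, 45, 0.6, 0, 0, 0, 0, 0, 45, 0.6, 0, 0, 0, 0, 0, 34, 0.6, 0, 0, 0, 0, 0, 20, 0.6, 0, 0, 0, 0, 0, 0, 0.6], grip_force=20)

```text
clock: 5.32
position: [0.5139, -0.23, 0.078]
ee_rot: [0.0, 0.999, 0.047, 0.0]
contact_force: [0.6, 0.2, 0.2]
width: 0.0511
```

Run:
```python
from h import *
s=get_state();print(s['position'],s['contact_force'],s['width'])
im=get_image('wrist');cv2.imwrite('pics/w2.png',im[:,:,::-1])
```

```text
[ 0.51389165 -0.22997194  0.07795083] [0.55460829 0.2472028  0.1729422 ] 0.051107332030393623
```

View pics/w2.png

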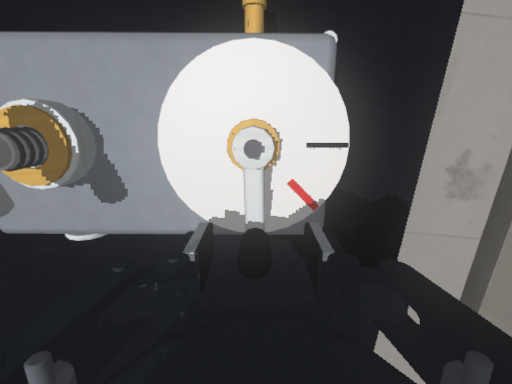

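Request:
drive_tool(targets=[0, 0, 0, -3, -1, 3, 0.4, 0, 0, 0, 0, 0, 0, 0.1, 0, 0, 0, 0, 0, 0, 0.1, 0, 0, 0, 0, 0, 0, 0.1, 0, 0, 0, 0, 0, 0, 0.1], grip_force=20)

```text
clock: 6.0
position: [0.5104, -0.2292, 0.0754]
ee_rot: [0.0, 0.999, 0.047, 0.0]
contact_force: [-1.9, 1.0, 7.5]
width: 0.0168
```

Request:
drive_tool(targets=[0, 0, -9, 0.7, 8.6, 0, 0.1, 0, 0, -9, 0.7, 8.6, 0, 0.1, 0, 0, -9, 0.7, 8.6, 0, 0.1, 0, 0, -9, 0.7, 8.6, 0, 0.1, 0, 0, -9, 0.7, 8.6, 0, 0.1, 0, 0, 0, 0, 0, 0, 0.1, 0, 0, 0, 0, 0, 0, 0.1])

```text
clock: 6.88
position: [0.5316, -0.2652, 0.0754]
ee_rot: [-0.0, 0.905, 0.425, 0.002]
contact_force: [1.6, 4.5, 4.4]
width: 0.0166
```

Run:
```python
from h import *
s=get_state();print(s['position'],s['ee_rot'],s['contact_force'],s['width'])
im=get_image('wrist');cv2.imwrite('pics/w3.png',im[:,:,::-1])
im=get_image('top');crop(im,250,130,360,210,7,'pics/top3.png')
```

```text
[ 0.53155146 -0.26517136  0.07542457] [-6.41910174e-06  9.05012775e-01  4.25380249e-01  1.87632326e-03] [1.635913   4.48690101 4.40161901] 0.01663067411582868
```

View pics/w3.png

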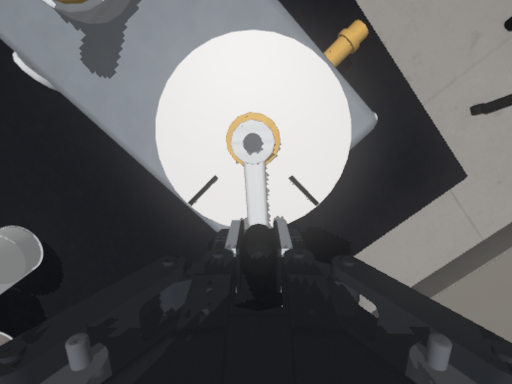

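Request:
drive_tool(targets=[0, 0, 0, 0, 0, 0, 0.4, 0, 0, 0, 0, 0, 0, 0.6, 0, 0, 0, 0, 0, 0, 0.6, 0, 0, 0, 0, 0, -40, 0.6, 0, 0, 0, 0, 0, -50, 0.6, 0, 0, 0, 0, 0, -50, 0.6, 0, 0, 0, 0, 0, 0, 0.6])

```text
clock: 7.85
position: [0.5322, -0.268, 0.219]
ee_rot: [0.004, 0.905, 0.425, 0.003]
contact_force: [-0.2, 0.8, -0.7]
width: 0.0512
```

Run:
```python
from h import *
s=get_state();print(s['position'],s['ee_rot'],s['contact_force'],s['width'])
im=get_image('wrist');cv2.imwrite('pics/w4.png',im[:,:,::-1]);crop(im,205,60,325,200,5,'pics/w4c.png')
```

```text
[ 0.53217364 -0.26799061  0.21895276] [0.00419792 0.90495352 0.42548229 0.00251432] [-0.22436095  0.80046392 -0.65403895] 0.05122360995870392
```

View pics/w4c.png

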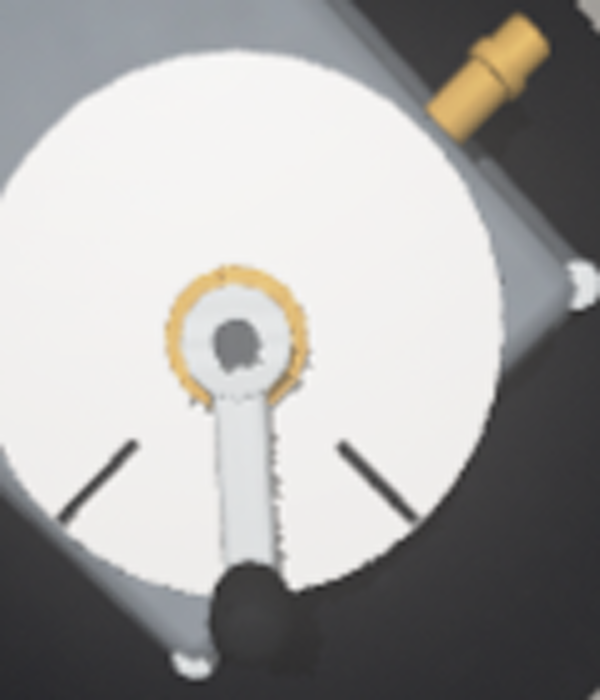

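Run:
```python
from h import *
s=get_state()
w=lambda x,y,z: ray('wrist',[205+(x-2)/5,60+(y-2)/5],z,s)
az=lambda v:np.degrees(np.arctan2(v[1],v[0]))
L=az(w(60,522,.052)-w(135,443,.052));Rr=az(w(415,520,.052)-w(340,443,.052));print(L,Rr)
print('lever',az(w(249,550,.068)-w(242,400,.068)),az(w(223,550,.068)-w(214,400,.068)),az(w(275,550,.068)-w(270,400,.068)))
p=w(238,342,.071);k=w(251,628,.104);print('hub-knob',p,k,az(k-p),np.hypot(*(k-p)[:2]))
print('dial',w(248,322,.052))
im=cv2.imread('pics/w4.png')[:,:,::-1]
crop(im,230,130,280,200,8,'pics/w4e.png')
```

```text
-174.0455873130843 -84.80682108519609
lever -127.1909840060385 -126.73270164155014 -127.6496626988168
hub-knob [ 0.56029472 -0.22278075  0.071     ] [ 0.52823848 -0.26593531  0.104     ] -126.60584868415118 0.05375796043099576
dial [ 0.56407854 -0.22123282  0.052     ]
```

View pics/w4e.png

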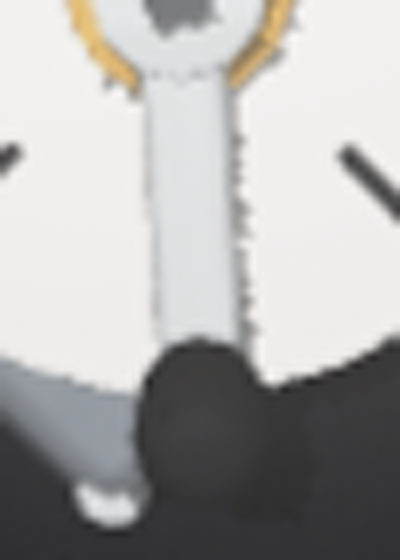

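Request:
drive_tool(targets=[0, 0, 0, 0, -2.5, 50, 0.6, 0, 0, 0, 0, 0, 50, 0.6, 0, 0, 0, 0, 0, 38, 0.6, 0, 0, 0, 0, 0, 0, 0.4, 0, 0, 0, 0, 0, 0, 0.1, 0, 0, 0, 0, 0, 0, 0.1, 0, 0, 0, 0, 0, 0, 0.1, 0, 0, 0, 0, 0, 0, 0.1])

```text
clock: 8.9
position: [0.5284, -0.2651, 0.0767]
ee_rot: [0.001, 0.905, 0.426, 0.0]
contact_force: [1.8, -1.8, -8.0]
width: 0.0166
```

Request:
drive_tool(targets=[0, 0, 0, 0, 0, 0, 0.4, 0, 0, 0, 0, 0, 0, 0.6, 0, 0, 0, 0, 0, 0, 0.6, 0, 0, 0, 0, 0, -40, 0.6, 0, 0, 0, 0, 0, -50, 0.6, 0, 0, 0, 0, 0, -48, 0.6, 0, 0, 0, 0, 0, 0, 0.6])

```text
clock: 9.78
position: [0.5303, -0.2661, 0.2193]
ee_rot: [0.004, 0.905, 0.426, 0.003]
contact_force: [0.1, 0.2, -0.5]
width: 0.0513
```

Run:
```python
from h import *
s=get_state();print(s['position'],s['ee_rot'],s['contact_force'],s['width'])
im=get_image('wrist');cv2.imwrite('pics/w5.png',im[:,:,::-1]);crop(im,205,60,325,200,5,'pics/w5c.png')
```

```text
[ 0.53032892 -0.26606811  0.21931563] [0.0042475  0.90487948 0.4256381  0.00269888] [ 0.13250927  0.23836275 -0.47457168] 0.051253354594955954
```

View pics/w5c.png

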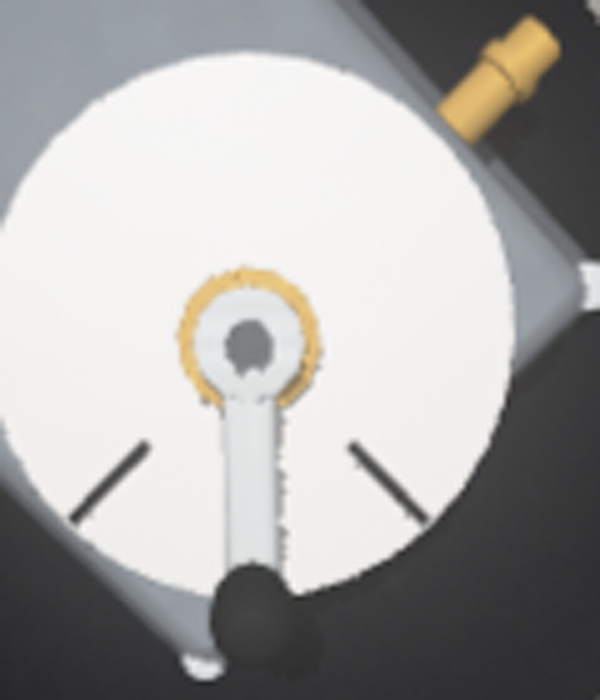

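Request:
drive_tool(targets=[0, 0, 0, 36, -22.4, 0, 0.6, 0, 0, 0, 36, -22.4, 0, 0.6, 0, 0, 0, 36, -22.4, 0, 0.6, 0, 0, 0, 35.3, -22.4, 0, 0.6, 0, 0, 10, 0, 0, 0, 0.6, 0, 0, 10.2, 0, 0, 0, 0.6, 0, 0, 0, 0, 0, 0, 0.6, 0, 0, 0, 0, 0, 0, 0.6])

```text
clock: 10.82
position: [0.5498, -0.0971, 0.2133]
ee_rot: [-0.001, 0.965, 0.261, -0.001]
contact_force: [0.4, 0.4, 0.5]
width: 0.0512
```

Run:
```python
from h import *
s=get_state();print(s['position'],s['ee_rot'],s['contact_force'],s['qpos'])
im=get_image('wrist');cv2.imwrite('pics/w6.png',im[:,:,::-1])
```

```text
[ 0.54982869 -0.09709869  0.21329156] [-5.74659564e-04  9.65232427e-01  2.61391215e-01 -8.14481651e-04] [0.43431253 0.41493526 0.47421602] [-2.99482134e-01  2.62680613e-01  1.56934804e+00  1.04107442e-04
  1.31155506e+00  7.42360640e-01]
```

View pics/w6.png

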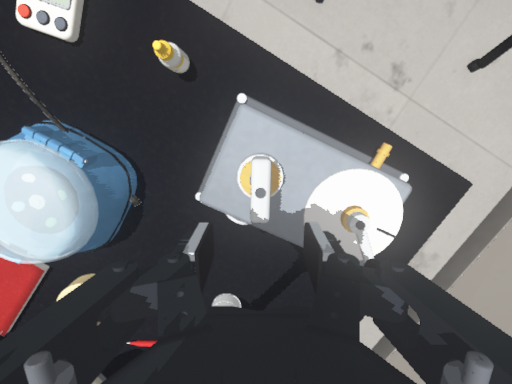

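Run:
```python
from h import *
im=cv2.imread('pics/w6.png')[:,:,::-1]
crop(im,220,140,300,230,7,'pics/w6c.png')
```

```text
(no output)
```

View pics/w6c.png

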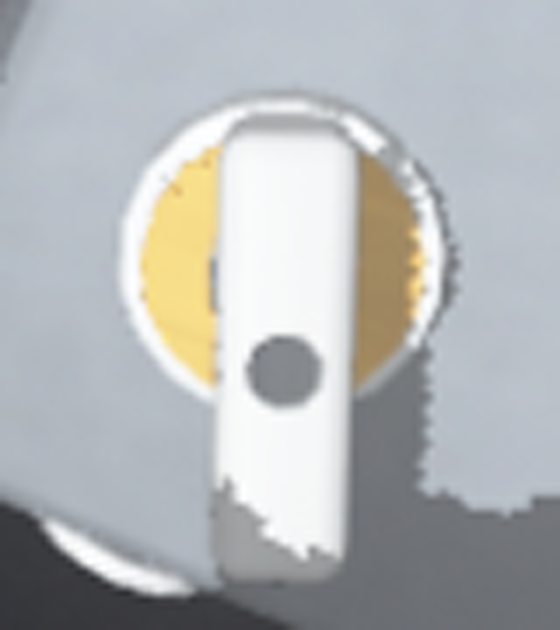

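Run:
```python
from h import *
s=get_state()
w=lambda x,y,z: ray('wrist',[220+(x-3)/7,140+(y-3)/7],z,s)
az=lambda v:np.degrees(np.arctan2(v[1],v[0]))
c=w(284,372,.130);print('dot',c);print('boss',w(282,252,.072))
print(az(w(219,150,.13)-w(213,550,.13)),az(w(357,150,.13)-w(347,550,.13)))
q=s['ee_rot'];M=R.from_quat([q[1],q[2],q[3],q[0]]).as_matrix();print('tool az',az(M[:,0]),M.T@(c-s['position']))
```

```text
dot [ 0.55107668 -0.09947034  0.13      ]
boss [ 0.55348414 -0.09810745  0.072     ]
29.03202545180851 29.57683612394787
tool az 30.271854993230832 [-0.00013671  0.0026175   0.08355282]
```

Request:
drive_tool(targets=[0, 0, 0.9, 1, 2.5, 50, 0.6, 0, 0, 0, 0, 0, 45, 0.6, 0, 0, 0, 0, 0, 19, 0.6, 0, 0, 0, 0, 0, 0, 0.5, 0, 0, 0, 0, 0, 0, 0.4])

```text
clock: 11.5
position: [0.5533, -0.0992, 0.1012]
ee_rot: [0.0, 0.968, 0.253, 0.001]
contact_force: [0.9, 1.2, -0.2]
width: 0.034
```

Run:
```python
from h import *
s=get_state();print(s['position'],s['ee_rot'],s['contact_force'],s['width'])
im=get_image('wrist');cv2.imwrite('pics/w7.png',im[:,:,::-1])
```

```text
[ 0.55334748 -0.09920578  0.10120261] [4.33794600e-04 9.67503802e-01 2.52854791e-01 8.11663963e-04] [ 0.93428954  1.24931472 -0.18834009] 0.03398190621095692
```

View pics/w7.png

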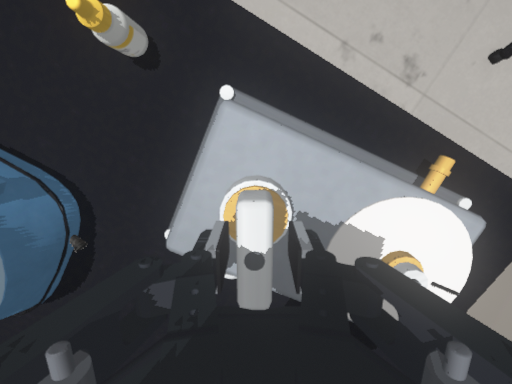

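Request:
drive_tool(targets=[0, 0, 0, 0, -1, 2, 0.3, 0, 0, 0, 0, 0, 0, 0.1, 0, 0, 0, 0, 0, 0, 0.1, 0, 0, 0, 0, 0, 0, 0.1], grip_force=20)

```text
clock: 12.05
position: [0.5522, -0.0977, 0.0989]
ee_rot: [-0.0, 0.968, 0.253, 0.0]
contact_force: [-0.9, 2.0, 5.3]
width: 0.0177
```

Run:
```python
from h import *
s=get_state()
q=s['ee_rot'];M=R.from_quat([q[1],q[2],q[3],q[0]]).as_matrix();print(s['position'],s['width'],'F tool',M.T@s['contact_force'],'M',M.T@s['moment'],np.degrees(np.arctan2(M[1,0],M[0,0])))
im=get_image('side');crop(im,270,180,350,250,8,'pics/side8.png')
```

```text
[ 0.55219084 -0.09765385  0.0989037 ] 0.01771311560246971 F tool [ 0.17429379 -2.14213341 -5.30568078] M [0.34411034 0.01796276 0.05625214] 29.273371574095663
```

View pics/side8.png

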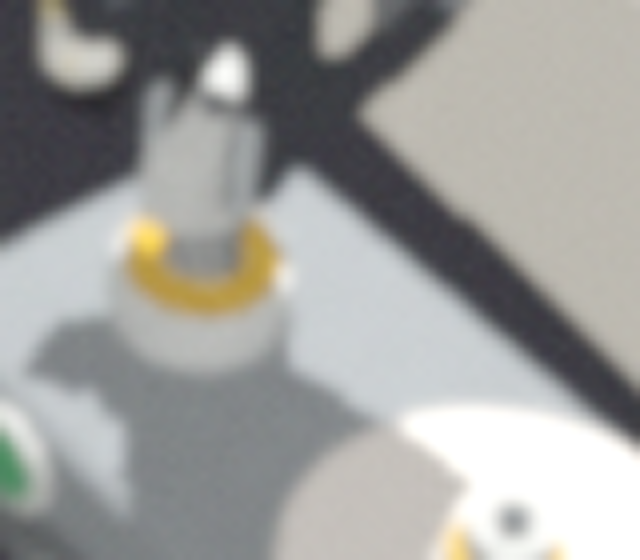

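Request:
drive_tool(targets=[0, 0, 0, 0, -0.5, 0, 0.23, 0, 0, 0, 0, 0, 0, 0.23, 0, 0, 0, 0, 0, 0, 0.23])

```text
clock: 12.48
position: [0.5517, -0.0977, 0.098]
ee_rot: [-0.0, 0.968, 0.253, -0.0]
contact_force: [-0.8, -0.2, -0.0]
width: 0.0199
```

```bash
cat > look.py <<'E'
from h import *
import sys
n=sys.argv[1]
s=get_state()
q=s['ee_rot'];M=R.from_quat([q[1],q[2],q[3],q[0]]).as_matrix()
print(round(s['clock'],2),s['position'].round(4),'w %.4f'%s['width'],'F',(M.T@s['contact_force']).round(1),'M',(M.T@s['moment']).round(2),'az %.1f'%np.degrees(np.arctan2(M[1,0],M[0,0])),'q6 %.2f'%s['qpos'][5])
im=get_image('wrist');cv2.imwrite(f'pics/{n}.png',im[:,:,::-1]);crop(im,200,180,310,320,5,f'pics/{n}c.png')
g=im[215:310,225:290].astype(int)
gray=g.mean(2)
E
python3 look.py w9
```

```text
12.47 [ 0.5517 -0.0977  0.098 ] w 0.0199 F [-0.8 -0.2  0. ] M [ 0.04 -0.02  0.06] az 29.3 q6 0.76
```

View pics/w9c.png

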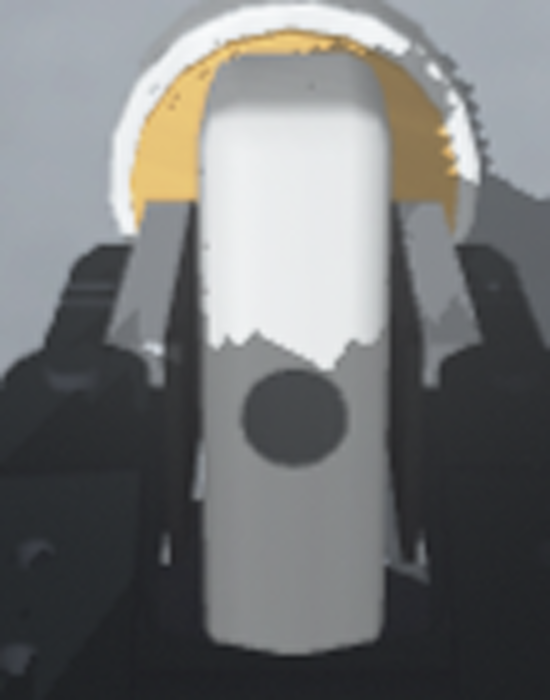

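Request:
drive_tool(targets=[0, 0, -5, 0, 0, 0, 0.23, 0, 0, -5, 0, 0, 0, 0.23, 0, 0, -5, 0, 0, 0, 0.23, 0, 0, 0, 0, 0, 0, 0.23])

```text
clock: 13.02
position: [0.5518, -0.0976, 0.0982]
ee_rot: [-0.0, 0.926, 0.376, -0.0]
contact_force: [0.1, 0.3, 0.6]
width: 0.0197
```

```bash
cat >> look.py <<'E'
gs=cv2.resize(im[180:320,200:310].mean(2).astype(np.uint8),None,fx=5,fy=5,interpolation=cv2.INTER_CUBIC)
c=cv2.HoughCircles(gs,cv2.HOUGH_GRADIENT,1.5,200,param1=60,param2=15,minRadius=42,maxRadius=60)
print('dot',None if c is None else c[0].round(1))
E
python3 look.py w10
```

```text
13.03 [ 0.5518 -0.0976  0.0982] w 0.0197 F [ 0.3 -0.1 -0.6] M [-0.01 -0.04  0.02] az 44.2 q6 0.50
dot [[294.8 416.2  53.2]
 [114.8 291.8  49. ]
 [470.2 297.8  54.2]
 [398.2  90.8  55.8]
 [233.2 608.2  46. ]
 [155.2  30.8  50.8]]
```

View pics/w10c.png

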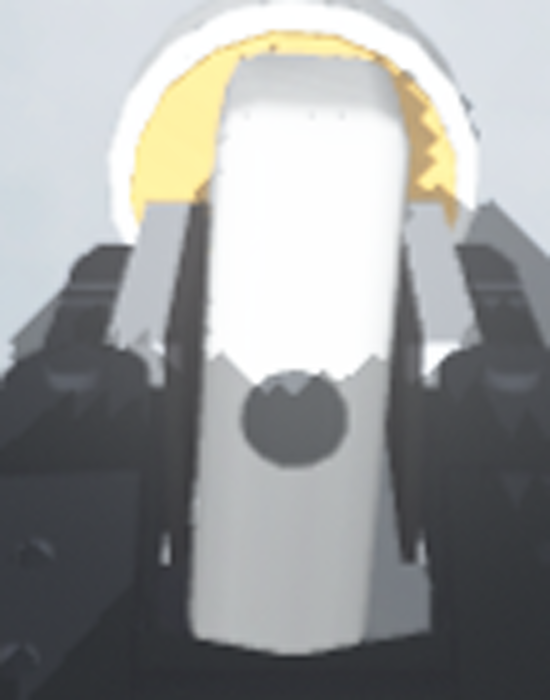

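Request:
drive_tool(targets=[0, 0, -5, 0, 0, 0, 0.23, 0, 0, -5, 0, 0, 0, 0.23, 0, 0, 0, 0, 0, 0, 0.23])

```text
clock: 13.45
position: [0.5518, -0.0975, 0.0982]
ee_rot: [-0.0, 0.89, 0.455, 0.0]
contact_force: [-0.8, -0.2, -0.3]
width: 0.0197
```

```bash
sed -i 's/^print(.dot.*$/print("dot",[] if c is None else c[0][abs(c[0][:,0]-295)<40].round(1))/' look.py; python3 look.py w11
```

```text
13.45 [ 0.5518 -0.0975  0.0982] w 0.0197 F [-0.6 -0.5  0.3] M [-0.   -0.02  0.01] az 54.2 q6 0.33
dot [[293.2 414.8  53.8]]
```

Request:
drive_tool(targets=[0, 0, -5, 0, 0, 0, 0.23, 0, 0, -5, 0, 0, 0, 0.23, 0, 0, 0, 0, 0, 0, 0.23])

```text
clock: 13.88
position: [0.5518, -0.0975, 0.0983]
ee_rot: [-0.0, 0.847, 0.531, 0.0]
contact_force: [0.7, 0.4, 0.1]
width: 0.0194
```

```bash
python3 look.py w12
```

```text
13.88 [ 0.5518 -0.0975  0.0983] w 0.0194 F [ 0.6  0.4 -0.1] M [0.02 0.01 0.03] az 64.1 q6 0.15
dot [[288.8 422.2  47.6]]
```

View pics/w12c.png

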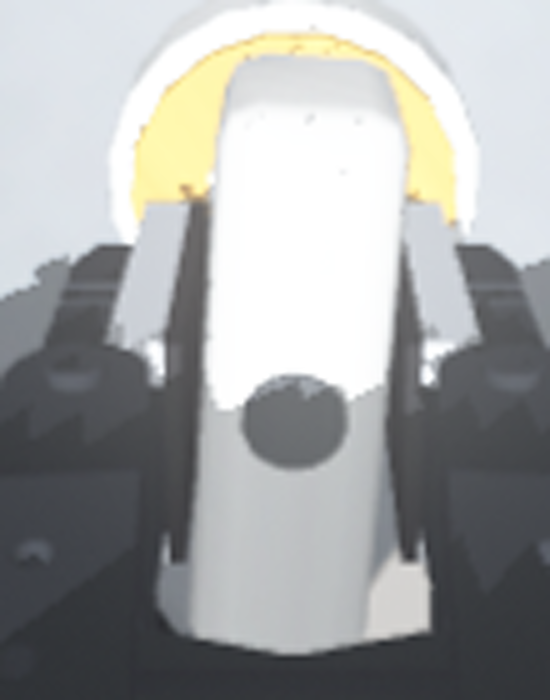

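Request:
drive_tool(targets=[0, 0, -5, 0, 0, 0, 0.23, 0, 0, -5, 0, 0, 0, 0.23, 0, 0, 0, 0, 0, 0, 0.23])

```text
clock: 14.3
position: [0.5518, -0.0975, 0.0983]
ee_rot: [0.0, 0.798, 0.603, 0.0]
contact_force: [-0.3, 0.9, -0.1]
width: 0.0198
```

```bash
python3 look.py w13
```

```text
14.3 [ 0.5518 -0.0975  0.0983] w 0.0198 F [ 0.8 -0.5  0.1] M [0.05 0.01 0.06] az 74.1 q6 -0.02
dot [[294.8 422.2  49. ]]
```

View pics/w13c.png

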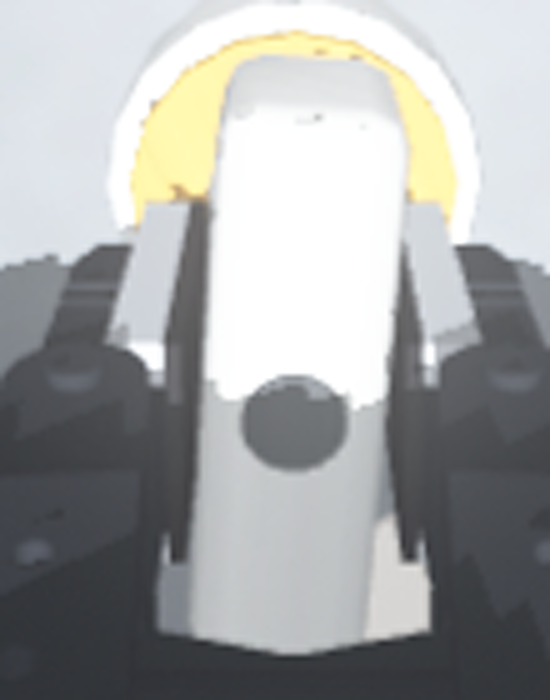

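Request:
drive_tool(targets=[0, 0, -5, 0, 0, 0, 0.23, 0, 0, -5, 0, 0, 0, 0.23, 0, 0, 0, 0, 0, 0, 0.23])

```text
clock: 14.72
position: [0.5518, -0.0975, 0.0983]
ee_rot: [-0.0, 0.742, 0.67, 0.0]
contact_force: [-0.4, 0.1, -0.4]
width: 0.02
```

```bash
python3 look.py w14
```

```text
14.72 [ 0.5518 -0.0975  0.0983] w 0.0200 F [ 0.  -0.4  0.4] M [ 0.03 -0.   -0.04] az 84.1 q6 -0.20
dot [[290.2 423.8  48.6]]
```

View pics/w14c.png

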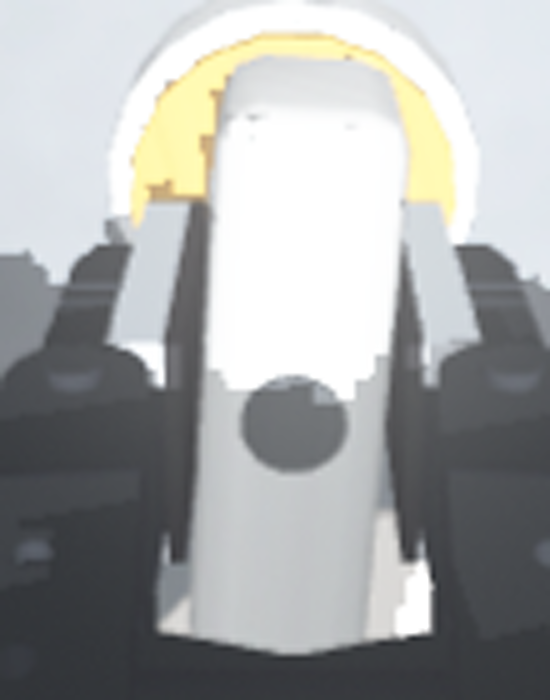

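Request:
drive_tool(targets=[0, 0, -5, 0, 0, 0, 0.23, 0, 0, -5, 0, 0, 0, 0.23, 0, 0, 0, 0, 0, 0, 0.23])

```text
clock: 15.15
position: [0.5518, -0.0975, 0.0982]
ee_rot: [-0.0, 0.681, 0.732, 0.0]
contact_force: [0.7, 0.1, 0.7]
width: 0.0195
```

```bash
python3 look.py w15
```

```text
15.15 [ 0.5518 -0.0975  0.0982] w 0.0195 F [ 0.   0.7 -0.7] M [0.02 0.03 0.02] az 94.1 q6 -0.37
dot [[291.8 423.8  50.4]]
```

View pics/w15c.png

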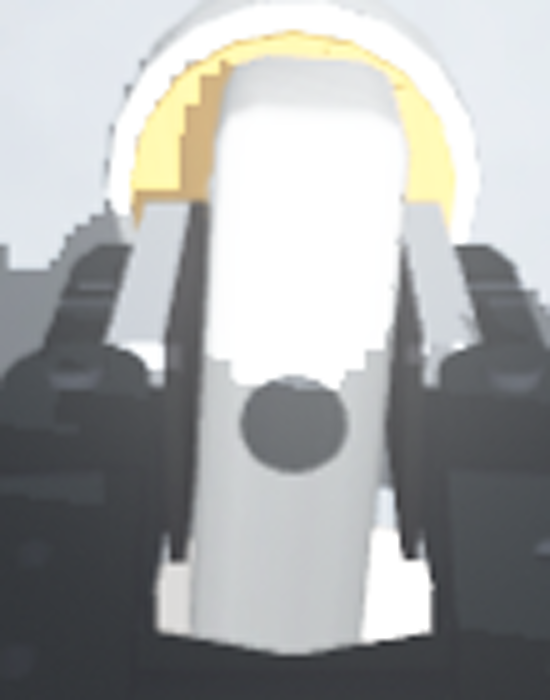

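Not dropped yet (dot still at about (294,423) in the crop). Continue.

Request:
drive_tool(targets=[0, 0, -5, 0, 0, 0, 0.23, 0, 0, -3, 0, 0, 0, 0.23, 0, 0, 0, 0, 0, 0, 0.23])

```text
clock: 15.58
position: [0.5518, -0.0975, 0.0982]
ee_rot: [-0.0, 0.628, 0.778, 0.0]
contact_force: [-0.1, 0.4, 0.0]
width: 0.0198
```

```bash
python3 look.py w16
```

```text
15.57 [ 0.5518 -0.0975  0.0982] w 0.0198 F [ 0.4 -0.  -0. ] M [-0.03 -0.01  0.02] az 102.1 q6 -0.51
dot [[293.2 405.8  51.9]
 [264.8  89.2  55.8]]
```

View pics/w16c.png

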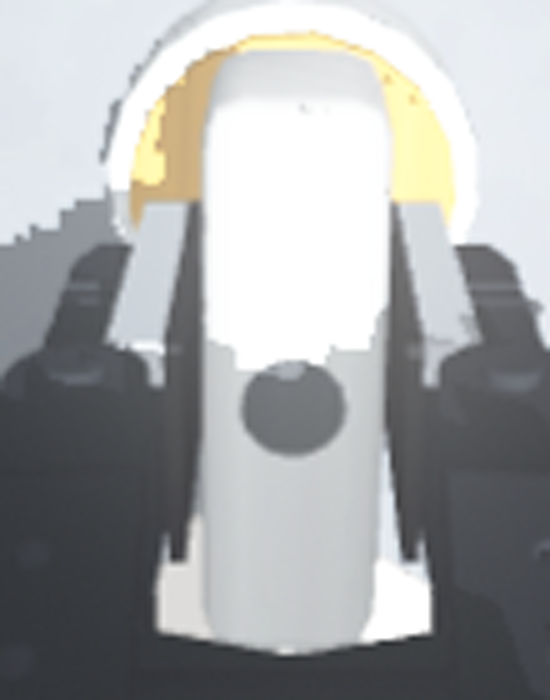

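Request:
drive_tool(targets=[0, 0, 0, 0, 0, 5, 0.23, 0, 0, 10, 0, 0, 0, 0.23, 0, 0, 10, 0, 0, 0.2, 0.23, 0, 0, 10, 0, 0, 0.2, 0.23])

```text
clock: 16.12
position: [0.5518, -0.0973, 0.0923]
ee_rot: [-0.0, 0.81, 0.587, 0.0]
contact_force: [0.2, 0.6, -2.0]
width: 0.0198
```

```bash
python3 look.py w17
```

```text
16.12 [ 0.5518 -0.0973  0.0923] w 0.0198 F [0.6 0.  2. ] M [-0.05  0.07 -0.01] az 71.9 q6 0.02
dot [[294.8 419.2  54.9]
 [333.8 101.2  52.4]]
```

View pics/w17c.png

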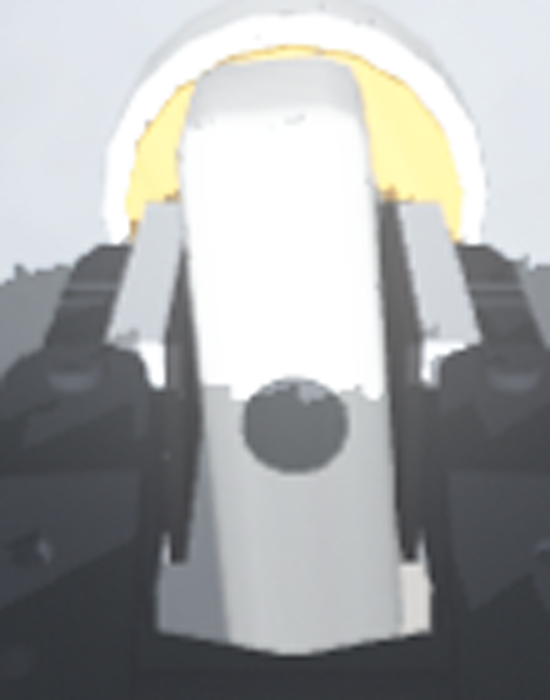

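Request:
drive_tool(targets=[0, 0, 10, 0, 0, 0.2, 0.23, 0, 0, 10, 0, 0, 0.2, 0.23, 0, 0, 10, 0, 0, 0.2, 0.23, 0, 0, 10, 0, 0, 0.2, 0.23, 0, 0, 10, 0, 0, 0.1, 0.23, 0, 0, 10, 0, 0, 0.2, 0.23, 0, 0, 10, 0, 0, 0.2, 0.23, 0, 0, 10, 0, 0, 0.2, 0.23, 0, 0, 10, 0, 0, 0.2, 0.23, 0, 0, 10, 0, 0, 0.1, 0.23, 0, 0, 10, 0, 0, 0.2, 0.23, 0, 0, 10, 0, 0, 0.2, 0.23])

```text
clock: 17.68
position: [0.552, -0.0978, 0.0905]
ee_rot: [0.0, 0.914, -0.406, 0.0]
contact_force: [0.5, -0.3, -1.2]
width: 0.0198
```

```bash
python3 look.py w18
```

```text
17.68 [ 0.552  -0.0978  0.0905] w 0.0198 F [ 0.6 -0.1  1.2] M [-0.03  0.17 -0.05] az -47.9 q6 2.11
dot [[294.8 420.8  52. ]]
```

View pics/w18c.png

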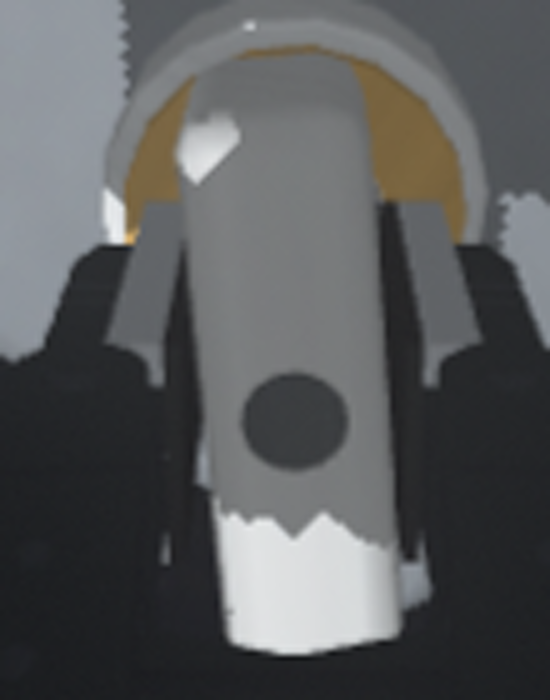

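Request:
drive_tool(targets=[0, 0, 0, 0, 0, 0, 0.5, 0, 0, 0, 0, 0, 0, 0.6, 0, 0, 0, 0, 0, -30, 0.6, 0, 0, 0, 0, 0, -25, 0.6, 0, 0, -10.6, 0, 0, 0, 0.6, 0, 0, -10.6, 0, 0, 0, 0.6, 0, 0, -10.6, 0, 0, 0, 0.6, 0, 0, -10.6, 0, 0, 0, 0.6, 0, 0, -10.6, 0, 0, 0, 0.6, 0, 0, -10.6, 0, 0, 0, 0.6, 0, 0, -10.6, 0, 0, 0, 0.6, 0, 0, -10.6, 0, 0, 0, 0.6])

```text
clock: 19.23
position: [0.5517, -0.0975, 0.1456]
ee_rot: [-0.0, 0.947, 0.322, -0.0]
contact_force: [0.4, 1.1, -0.4]
width: 0.0509
```

Request:
drive_tool(targets=[0, 0, -10.6, 0, 0, 0, 0.6, 0, 0, -10.6, 0, 0, 0, 0.6, 0, 0, -10.6, 0, 0, 0, 0.6, 0, 0, -10.6, 0, 0, 0, 0.6, 0, 0, -10.6, 0, 0, 0, 0.6, 0, 0, -10.6, 0, 0, 0, 0.6, 0, 0, -10.6, 0, 0, 0, 0.6, 0, 0, -10.6, 0, 0, 0, 0.6, 0, 0, -10.6, 0, 0, 0, 0.6, 0, 0, -4, 0, 0, 0, 0.6, 0, 0, 0, 0, 0, 0, 0.6])

```text
clock: 20.6
position: [0.5517, -0.0975, 0.1457]
ee_rot: [-0.0, 0.371, 0.929, 0.0]
contact_force: [0.6, 0.3, -1.0]
width: 0.0513
```

```bash
python3 look.py w19
```

```text
20.6 [ 0.5517 -0.0975  0.1457] w 0.0513 F [-0.3  0.6  1. ] M [ 0.01 -0.04  0.02] az 136.5 q6 -1.11
dot [[272.2 117.8  50.2]]
```

View pics/w19.png

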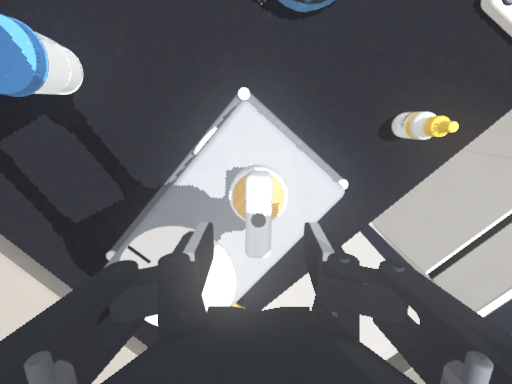

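Request:
drive_tool(targets=[0, 0, 0, 0, 0, 30, 0.6, 0, 0, 0, 0, 0, 25, 0.5, 0, 0, 0, 0, 0, 0, 0.23, 0, 0, 0, 0, 0, 0, 0.23, 0, 0, 0, 0, 0, 0, 0.23, 0, 0, 10, 0, 0, 0.1, 0.23, 0, 0, 10, 0, 0, 0.2, 0.23, 0, 0, 10, 0, 0, 0.2, 0.23, 0, 0, 10, 0, 0, 0.2, 0.23, 0, 0, 10, 0, 0, 0.1, 0.23, 0, 0, 10, 0, 0, 0.2, 0.23])

```text
clock: 22.02
position: [0.552, -0.0982, 0.0908]
ee_rot: [0.001, 0.787, 0.617, -0.0]
contact_force: [-0.8, -0.7, 0.1]
width: 0.0199
```

```bash
python3 look.py w20
```

```text
22.02 [ 0.552  -0.0982  0.0908] w 0.0199 F [-0.8 -0.6 -0.1] M [ 0.18 -0.18 -0.03] az 76.2 q6 -0.06
dot [[290.2 411.8  51.3]]
```

View pics/w20c.png

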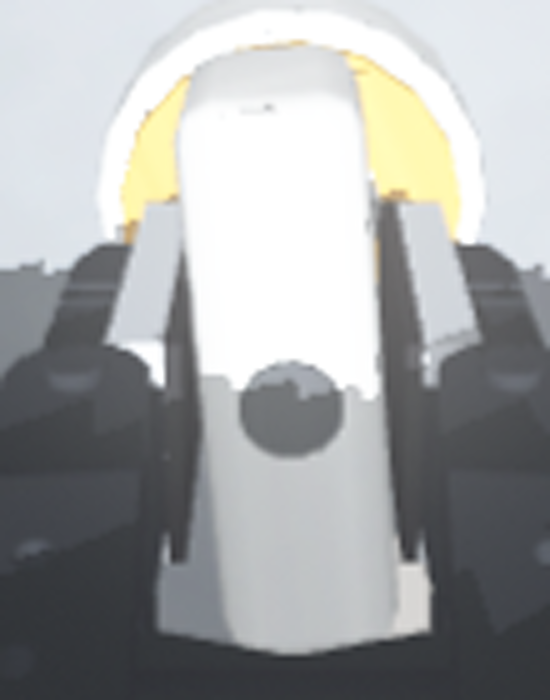

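Request:
drive_tool(targets=[0, 0, 10, 0, 0, 0.5, 0.23, 0, 0, 10, 0, 0, 0.5, 0.23, 0, 0, 10, 0, 0, 0.2, 0.23, 0, 0, 10, 0, 0, 0.2, 0.23, 0, 0, 10, 0, 0, 0.2, 0.23, 0, 0, 10, 0, 0, 0.2, 0.23, 0, 0, 10, 0, 0, 0.2, 0.23, 0, 0, 10, 0, 0, 0.2, 0.23, 0, 0, 10, 0, 0, 0.2, 0.23, 0, 0, 10, 0, 0, 0.2, 0.23, 0, 0, 10, 0, 0, 0.2, 0.23, 0, 0, 10, 0, 0, 0.2, 0.23])

```text
clock: 23.58
position: [0.552, -0.0979, 0.0879]
ee_rot: [0.0, 0.928, -0.372, 0.001]
contact_force: [-0.9, -0.2, 3.5]
width: 0.0197
```

```bash
python3 look.py w21
```

```text
23.57 [ 0.552  -0.0979  0.0879] w 0.0197 F [-0.5  0.8 -3.5] M [-0.17 -0.12 -0.04] az -43.7 q6 2.03
dot [[293.2 420.8  51.9]]
```

View pics/w21c.png

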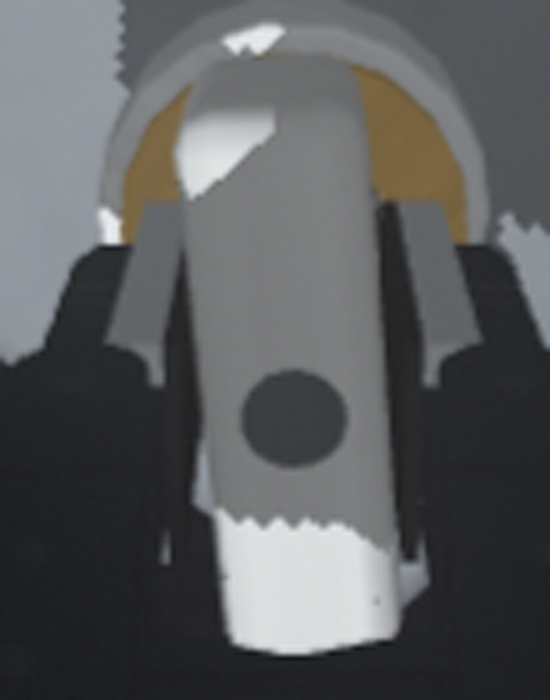

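Request:
drive_tool(targets=[0, 0, 0, 0, 0, 0, 0.5, 0, 0, 0, 0, 0, 0, 0.6, 0, 0, 0, 0, 0, -30, 0.6, 0, 0, 0, 0, 0, -25, 0.6, 0, 0, -10.6, 0, 0, 0, 0.6, 0, 0, -10.6, 0, 0, 0, 0.6, 0, 0, -10.6, 0, 0, 0, 0.6, 0, 0, -10.6, 0, 0, 0, 0.6, 0, 0, -10.6, 0, 0, 0, 0.6, 0, 0, -10.6, 0, 0, 0, 0.6, 0, 0, -10.6, 0, 0, 0, 0.6, 0, 0, -10.6, 0, 0, 0, 0.6])

```text
clock: 25.12
position: [0.5519, -0.0974, 0.1417]
ee_rot: [-0.0, 0.934, 0.356, 0.0]
contact_force: [0.4, -0.5, -0.5]
width: 0.0512
```

Request:
drive_tool(targets=[0, 0, -10.6, 0, 0, 0, 0.6, 0, 0, -10.6, 0, 0, 0, 0.6, 0, 0, -10.6, 0, 0, 0, 0.6, 0, 0, -10.6, 0, 0, 0, 0.6, 0, 0, -10.6, 0, 0, 0, 0.6, 0, 0, -10.6, 0, 0, 0, 0.6, 0, 0, -10.6, 0, 0, 0, 0.6, 0, 0, -10.6, 0, 0, 0, 0.6, 0, 0, -10.6, 0, 0, 0, 0.6, 0, 0, -4, 0, 0, 0, 0.6, 0, 0, 0, 0, 0, 0, 0.6])

```text
clock: 26.5
position: [0.5518, -0.0975, 0.1417]
ee_rot: [0.0, 0.336, 0.942, 0.0]
contact_force: [0.5, -0.5, 0.4]
width: 0.0513
```

```bash
python3 look.py w22
python3 - <<'E'
from h import *
im=cv2.imread('pics/w22.png')[:,:,::-1];crop(im,220,150,300,280,5,'pics/w22c.png')
E
```

```text
26.5 [ 0.5518 -0.0975  0.1417] w 0.0513 F [-0.7 -0.1 -0.4] M [-0.    0.03  0.05] az 140.7 q6 -1.18
dot [[282.8 204.8  45. ]
 [269.2 579.8  59.1]]
```

View pics/w22c.png

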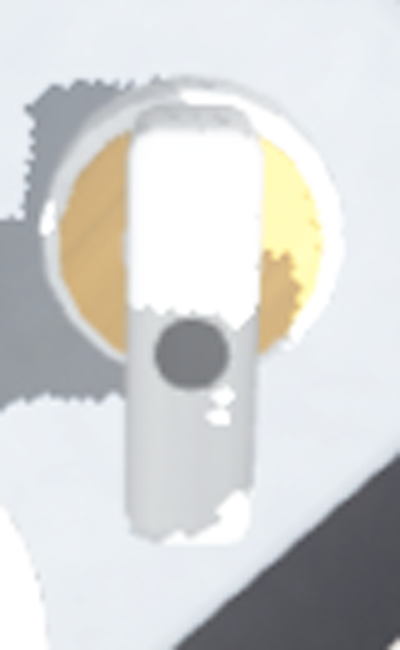

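Request:
drive_tool(targets=[0, 0, 0, 0, 0, 30, 0.6, 0, 0, 0, 0, 0, 24, 0.5, 0, 0, 0, 0, 0, 0, 0.3, 0, 0, 0, 0, 0, 0, 0.1, 0, 0, 0, 0, 0, 0, 0.1, 0, 0, 0, 0, 0, 0, 0.1, 0, 0, 0, 0, 0, 0, 0.1], grip_force=30)

```text
clock: 27.42
position: [0.5517, -0.0975, 0.0879]
ee_rot: [-0.0, 0.336, 0.942, 0.0]
contact_force: [-1.7, 0.2, -3.3]
width: 0.0173
```

```bash
python3 look.py w23
```

```text
27.43 [ 0.5517 -0.0975  0.0879] w 0.0173 F [ 1.5 -0.9  3.3] M [0.14 0.21 0.02] az 140.7 q6 -1.18
dot [[291.8 420.8  50.6]]
```

View pics/w23c.png

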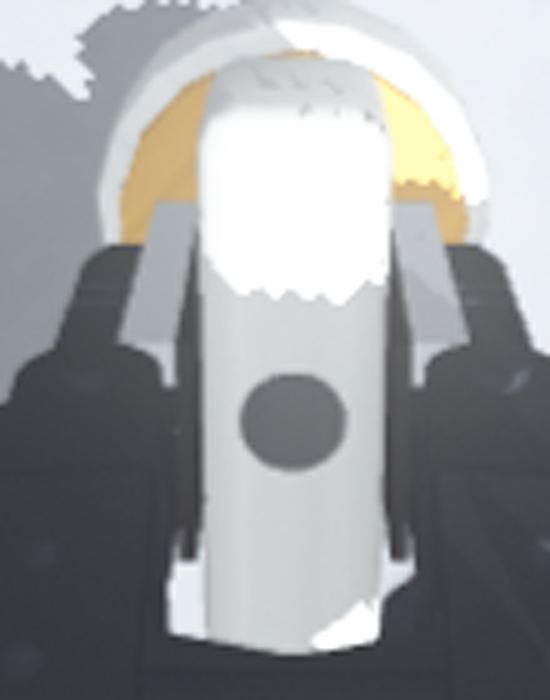

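Request:
drive_tool(targets=[0, 0, 9, 0, 0, 0.2, 0.1, 0, 0, 9, 0, 0, 0.2, 0.1, 0, 0, 9, 0, 0, 0.2, 0.1, 0, 0, 9, 0, 0, 0.1, 0.1, 0, 0, 8, 0, 0, 0.1, 0.1, 0, 0, 0, 0, 0, 0, 0.1, 0, 0, 0, 0, 0, 0, 0.1, 0, 0, 0, 0, 0, 0, 0.1])

```text
clock: 28.48
position: [0.5519, -0.0974, 0.087]
ee_rot: [0.0, 0.664, 0.747, 0.0]
contact_force: [-2.3, 0.8, -1.5]
width: 0.0175
```

```bash
python3 look.py w24
python3 - <<'E'
from h import *
im=get_image('side');crop(im,240,170,390,310,4,'pics/side24.png')
E
```

```text
28.48 [ 0.5519 -0.0974  0.087 ] w 0.0175 F [ 1.  -2.2  1.5] M [ 0.16  0.12 -0.02] az 96.7 q6 -0.42
dot [[294.8 423.8  48.9]]
```

View pics/w24.png

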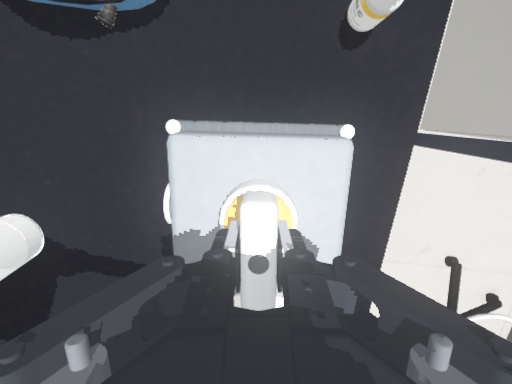

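View pics/side24.png

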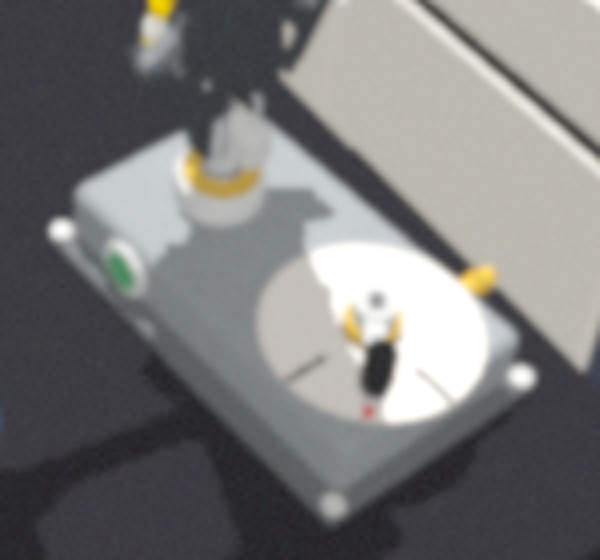

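View pics/w24c.png

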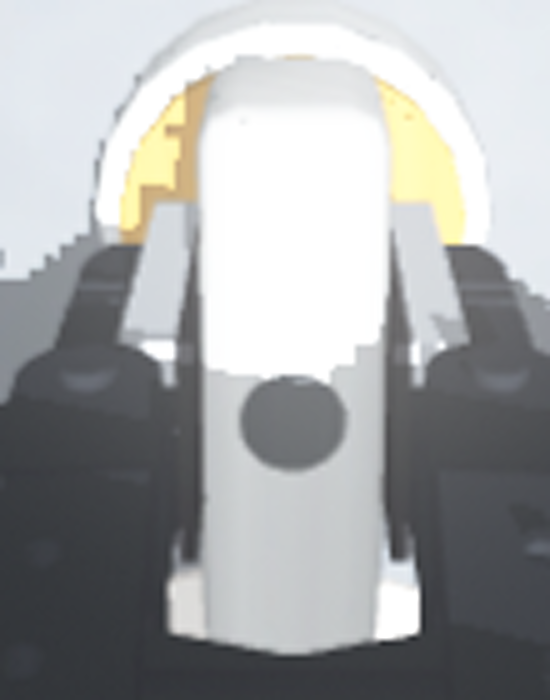

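```bash
python3 -c "
from rig import *
s=get_state();print(s['clock'],s['width'],s['contact_force'],s['qd'].round(3));print(sign_off())"
```

```text
28.575 0.017449539803490927 [-1.07882675  1.19041691 -1.53334921] [ 0.002  0.001 -0.002 -0.001  0.001  0.002]
the job is handed in; nothing more can be done
None
```

I set the lever on the red mark, started the screw and turned it forward one full turn, and handed the job in after 28.6 s. The fingers are still gripping the bar, with a 30 N grip and a width of 17.5 mm.

- **Lever:** I pinched the knob and swung it to about 47°. A wrist picture showed the overshoot, so I gripped it again and eased it back. The next wrist picture put it about 0.7° past the middle between the two black marks. The last side picture shows it over the red mark.
- **Screw, backward:** I turned it anticlockwise with a loose straddle in 8–10° steps. It dropped after about 60–68° of bar rotation, and the wrist camera showed a fall of about 5–6 mm.
- **Screw, forward:** I turned it clockwise with two regrasps, and the last stretch was under a firm grip. The bar's final angle matches one turn from the drop, to within about 6°.
- **Disagreement:** The height check reads about 11.3–11.6 mm of sinking since just before the drop, where the angle implies 12 mm. That is slightly low, roughly at the limit of how well I could read it.
- **Forces and bystanders:** The forces I read between moves stayed under about 10 N. I did not go near the cup, bottle or timer, and took no final picture to check them specifically.

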